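# Load the thread reels into the bobbin case tray

### The arm

A 7-joint arm with a two-finger parallel gripper is mounted at the origin on the work surface. World frame = base frame: x ahead of the robot, y to its left, z up, the work surface at z = 0. Lengths are in mm, angles in degrees, forces in N, time in s.
With the tool pointing down it reaches from about 400 to 850 mm from the base axis. Payload 4.5 kg.
Tool frame: the origin (TCP) lies between the finger pads; the fingertips stand manip.tip_extent ahead of it and the grasp point (between the pads) lies 8 mm behind it (manip.tip_extent is the distance from the TCP to the fingertips, in mm); z points along the fingers, y is the line along which they close (so a half turn about z gives the same grasp; the last joint's range is limited). The gripper opens to 88 mm and grips with 3 to 60 N. Pads are 18 mm wide; open, the fingers measure 123 mm over their backs; the gripper's body (75 mm by 187 mm) begins 45 mm behind the grasp point.
Start: joints at [69.488, 39.483, -11.15, 89.685, 9.013, 51.709, -12.324], TCP at [238.688, -577.651, 249.743] pointing down, gripper open.
Joint ranges: [-172.22, 172.22], [-26.19, 119.32], [-84.43, 86.54], [7.71, 146.69], [-57.33, 237.33], [2.42, 119.75], [-152.13, 152.13]. Speed limits (degrees/s): [147.25, 147.25, 180, 180, 180, 180, 180].

### API

Orientations are given as a 3x3 rotation matrix whose columns are the frame's x, y, z axes.
In Python, from bench import manip gives the robot as it stands. The module is installed in compiled form; this text tells all that it offers.
- The arm moves only by the shell command python3 -m handwheel 'ROWS' [OPENING]. ROWS is JSON, a list of rows, each an object with "linear": the shift along the tool's x, y, z in cm, a list of three; "delta_rot": the turn, a rotation vector about the tool's x, y, z in rad, a list of three. A call has 1 to 20 rows; each row shifts and turns the commanded pose from where the row before left it, along the tool's axes as they then stand; what a row does not reach is not made up. A row lasts 1/12 s, in which the tool goes at most 41.7 mm and 7.16 degrees, less where a joint would pass 70% of its speed; a pose out of reach is approached as far as the arm can. A call is refused whole if a number of a shift passes 4.17 or a number of a turn 0.125, either way. A call with a gripper value outside its range is refused whole. OPENING is the finger opening in cm, from 0 to 8.81, set as the call begins (- or left out, the last holds). The fingers move at their own pace and stop on an object; the grip force is fixed at half the most. Time passes only in rows, so rows that do not move let the fingers close. It gives the time, the measured TCP pose, the force, the opening and the grip force at its end, in the units of the state.
- manip.get_obs(): the state, without advancing time (a new reading comes with each control period).
- manip.camera(name): name is "scene" or "top"; returns a dict with "pixels" (384x512x3 uint8, blue, green, red), "camera_matrix" (3x3 intrinsics, pixels), "pose" (4x4, takes a point from camera to world coordinates). Camera axes: x right, y up, looking along -z (the intrinsics and any distortion apply to the point x, -y, -z); pixel columns grow to the right and rows downward; lengths in mm; the calibration is good to about 2 mm. A picture is of the moment at which its call begins. There is no depth.
- manip.job_done(): hands the job in; it is judged then, once.
The state is a dict: "time": time; "joints": joint angles; "qd": joint speeds; "effort": joint torques, N m; "tcp_pos": TCP position; "tcp_rot": TCP orientation; "force": force on the tool from outside, world axes, zero at the start; "ft_torque": the same for the moment, N m; "gripper_width": finger opening in mm; "finger_force": force on a finger pad.
Only numpy, scipy, OpenCV 4.12 (cv2) and the standard library are available. Lean on these libraries where they do the work, as an engineer would, in place of code of your own. Each camera call takes 0.05 s, during which the arm holds its last target. There are 200 camera calls.

### The job

Draw the tray of the green bobbin case fully out to its stop, with both thread reels still lying on top of the case. Then slide the reels over the front edge, without lifting them, so that each drops into a pocket of its own and lies flat there, with the tray left fully out. Leave the tumbler, the dish and the thread cone where they stand.

Things in the scene. Friction and masses are not known exactly. Their poses are not given: they have to be found in the camera images.
- case: green hard-plastic bobbin case, fixed to the table, 150 mm (x) by 250 mm (y), 50 mm tall; its flat top is a deck without rims, smooth and slippery (friction about 0.35), 50 mm above the table, on which the reels lie. Origin at the centre of its underside; its front, where the tray comes out, faces its own -x (roughly towards the robot) and the deck's front edge lies 75 mm from the origin
- tray (a joint): how far the white two-pocket tray is drawn out of the case's front along the case's -x: 0 m shut, 0.108 m at its stop; it slides with about 1.5 N of friction and stays where it is left
- tab (a point): centre of the upper edge of the dark wooden pull tab on the middle of the tray's front: 10 mm thick (case x), 80 mm wide (case y), it stands up 23 mm above the deck (top 73 mm above the table), so it can be hooked from behind or pinched from above; moves with the tray. The rest of the tray's front, on both sides of the tab, is 10 mm thick and ends level with the deck
- pocket_left (a point): centre of the floor of the tray's left square pocket (case +y, 55 mm from the case's middle line); moves with the tray. The pocket is 108 mm (case x) by 104 mm (case y), 26 mm deep, a reel in it ends 2 mm below the deck; walls end 6 mm below the deck. Axes as the case's. Tray shut: under the deck; tray fully out: it begins right at the front edge of the deck
- pocket_right (a point): centre of the floor of the tray's right square pocket (case -y, 55 mm from the case's middle line); moves with the tray. The pocket is 108 mm (case x) by 104 mm (case y), 26 mm deep, a reel in it ends 2 mm below the deck; walls end 6 mm below the deck. Axes as the case's. Tray shut: under the deck; tray fully out: it begins right at the front edge of the deck
- reel_red: a red thread reel: a plain flat disc 90 mm in diameter and 30 mm tall with pale wooden edges, a red band round it and a red top, about 0.13 to 0.25 kg, wider than the gripper opens; lies flat on the green deck at the start; origin at the centre of its underside, z along its axis (up)
- reel_gold: a gold thread reel: a plain flat disc 90 mm in diameter and 30 mm tall with pale wooden edges, a gold band round it and a gold top, about 0.13 to 0.25 kg, wider than the gripper opens; lies flat on the green deck at the start; origin at the centre of its underside, z along its axis (up)
- reel_red_center (a point): middle of the red reel, on its axis, 15 mm above its underside
- reel_gold_center (a point): middle of the gold reel, on its axis, 15 mm above its underside
- tumbler: empty glass tumbler, 72 mm in diameter, 100 mm tall, loose bystander; origin at the centre of its underside
- dish: yellow ceramic dish, 130 mm in diameter, 35 mm tall, loose bystander; origin at the centre of its underside
- cone: blue thread cone standing upright, 60 mm in diameter at the foot, 120 mm tall, loose bystander; origin at the centre of its underside
There are look-alikes about, which are no part of the job. What is shaped like the reel_red but pink or turquoise is not meant.

How it is judged:
By the outcome, as a careful person would: the job done as asked, in the order asked, and still so for the second after the job is handed in, with the robot touching nothing.
It also fails if it takes over 61 s, if anything falls off the work surface, if the arm or the gripper's body presses on something with over 40 N, if the wrist force passes 120 N, or if a joint passes its speed limit or range.

## Working session

There is one attempt and no reset: what is moved stays moved. The work goes in short steps, Python scripts to look and compute and a shell command to move; the robot and the scene stay as the last step left them, time stands still between calls to the robot, and variables do not carry over. Pictures are saved under pics/ and viewed, at most 10 in all, crops included, and the job is handed in when it is done.

```bash
mkdir -p pics; cat > h.py <<'E'
import numpy as np, cv2, sys
from bench import manip
def cam(n,save=None):
    c=manip.camera(n)
    if save: cv2.imwrite(save,c["pixels"])
    np.savez(f'{n}.npz',K=c["camera_matrix"],T=c["pose"],p=c["pixels"])
    return c
def at(n,u,v,z):
    d=np.load(f'{n}.npz');K,T=d['K'],d['T']
    r=np.linalg.inv(K)@[u,v,1]; r=T[:3,:3]@(r*[1,-1,-1]); o=T[:3,3]
    return (o+r*(z-o[2])/r[2]).round(1)
def proj(n,P):
    d=np.load(f'{n}.npz');K,T=d['K'],d['T']
    q=np.linalg.inv(T)@np.r_[P,1]; q=K@(q[:3]*[1,-1,-1]); return (q[:2]/q[2]).round(1)
E
python3 - <<'E'
from h import *
a=cam("scene");b=cam("top")
cv2.imwrite('pics/s.png',cv2.resize(a["pixels"],(800,600),interpolation=cv2.INTER_CUBIC))
cv2.imwrite('pics/t.png',cv2.resize(b["pixels"],(800,600),interpolation=cv2.INTER_CUBIC))
for k in("camera_matrix","pose"):print(b[k].round(2))
o=manip.get_obs();print({k:np.round(v,2) for k,v in o.items()},manip.tip_extent, [k for k in a])
E
```

```text
[[465.02   0.   255.44]
 [  0.   465.02 183.76]
 [  0.     0.     1.  ]]
[[-1.00000e-02  1.00000e+00 -9.00000e-02  4.38900e+02]
 [-1.00000e+00 -1.00000e-02 -0.00000e+00 -2.76500e+01]
 [-0.00000e+00  9.00000e-02  1.00000e+00  1.36545e+03]
 [ 0.00000e+00  0.00000e+00  0.00000e+00  1.00000e+00]]
{'time': np.float64(0.1), 'joints': array([ 69.49,  39.53, -11.14,  89.74,   9.01,  51.71, -12.32]), 'qd': array([-0.05, -0.15, -0.03, -0.02, -0.2 ,  0.05, -0.01]), 'effort': array([-0.000e+00, -5.285e+01, -1.270e+00, -1.538e+01, -5.000e-02,
        0.000e+00,  0.000e+00]), 'tcp_pos': array([ 238.41, -577.17,  248.99]), 'tcp_rot': array([[ 0.92,  0.38, -0.  ],
       [ 0.38, -0.92,  0.  ],
       [-0.  , -0.  , -1.  ]]), 'force': array([-0.42, -0.66, -0.59]), 'ft_torque': array([-0.02, -0.01,  0.01]), 'finger_force': np.float64(0.0), 'gripper_width': np.float64(87.86)} 11.0 ['pixels', 'camera_matrix', 'pose']
```

View pics/t.png

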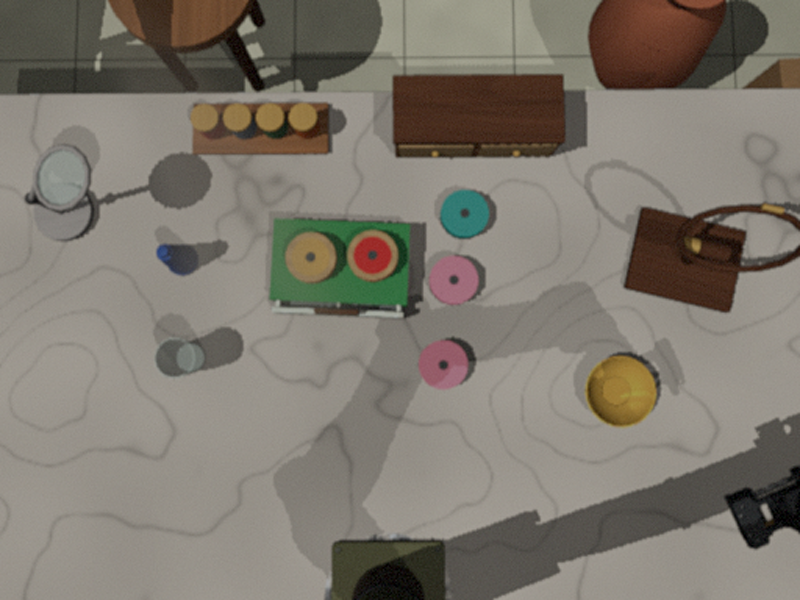

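View pics/s.png

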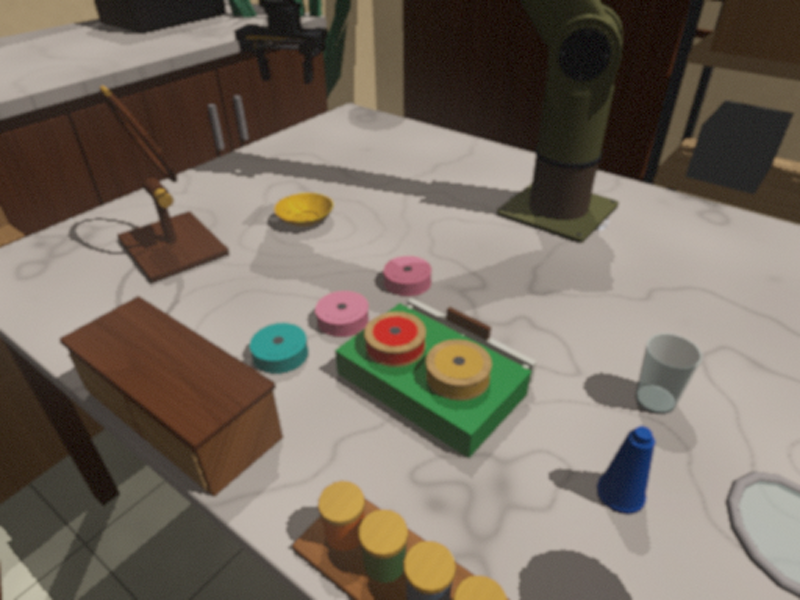

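```bash
python3 - <<'E'
from h import *
p=np.load('top.npz')['p'][135:245,165:310]
cv2.imwrite('pics/t2.png',cv2.resize(p,None,fx=5.5,fy=5.5,interpolation=cv2.INTER_CUBIC))
E
```

```text
(no output)
```

View pics/t2.png

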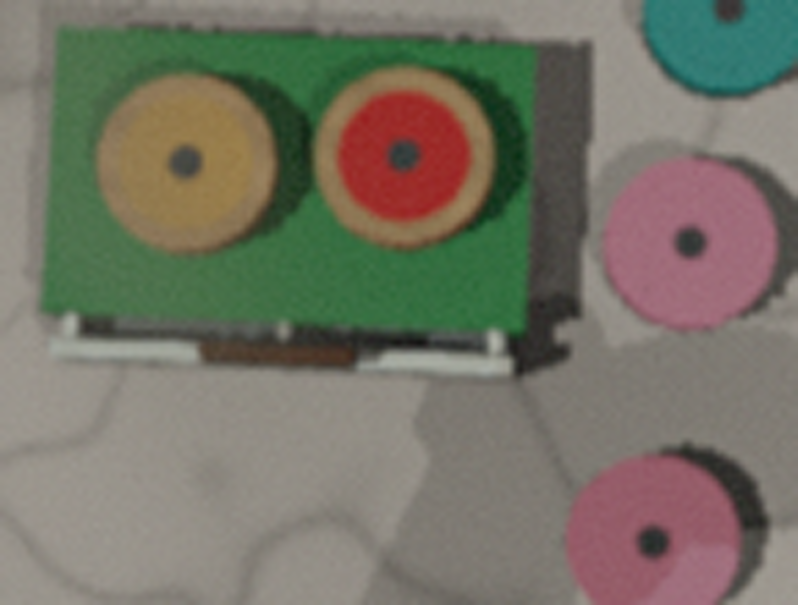

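```bash
cat >> h.py <<'E'
def c2(x,y,z,x0=165,y0=135,s=5.5): return at('top',x0+(x+.5)/s-.5,y0+(y+.5)/s-.5,z)
E
python3 - <<'E'
from h import *
C=np.array([c2(*q,50) for q in((60,28),(538,44),(524,332),(43,314))]);print(C)
m=C.mean(0); ey=(C[0]-C[1]+C[3]-C[2]);yaw=np.degrees(np.arctan2(-ey[0],ey[1]));ex=(C[0]+C[1]-C[2]-C[3]);print(m,yaw,np.degrees(np.arctan2(ex[1],ex[0])),np.linalg.norm(ex)/2,np.linalg.norm(ey)/2)
y=np.radians(yaw);R=np.array([[np.cos(y),-np.sin(y)],[np.sin(y),np.cos(y)]])
loc=lambda P:(R.T@(P-m)[:2]).round(1)
for n,q,z in(("gold",(186,161),80),("red",(403,155),80),("tabL",(201,345),73),("tabR",(357,357),73),("tabLb",(200,360),73),("tabRb",(355,372),73),("frontL",(52,357),50),("frontR",(512,376),50),("pink1",(690,241),30),("pink2",(652,541),30)):
  P=c2(*q,z);print(n,P,loc(P))
for n,u,v,z in(("dish",621,390,35),("tumbler",190,355,100),("cone",163,253,120)):
  P=at('top',u*.64,v*.64,z);print(n,P,loc(P))
E
```

```text
[[691.6 203.9  50. ]
 [681.5 -45.3  50. ]
 [531.2 -37.   50. ]
 [542.  211.2  50. ]]
[611.575  83.2    50.   ] -2.4060671448312907 -2.9776902461520587 150.15273057790185 248.91944982262837
gold [617. 134.  80.] [ 3.3 51. ]
red [619.4  24.   80. ] [ 10.3 -58.8]
tabL [524.  126.8  73. ] [-89.3  39.9]
tabR [517.4  47.8  73. ] [-92.6 -39.3]
tabLb [516.4 127.3  73. ] [-96.9  40.1]
tabRb [509.8  48.8  73. ] [-100.2  -38.6]
frontL [519.8 206.3  50. ] [-96.9 119.1]
frontR [508.5 -30.6  50. ] [ -98.2 -118. ]
pink1 [ 579.9 -124.6   30. ] [ -22.9 -208.9]
pink2 [ 423.4 -102.8   30. ] [-180.2 -193.7]
dish [ 374.6 -425.8   35. ] [-215.4 -518.5]
tumbler [442.4 338.9 100. ] [-179.8  248.4]
cone [618.4 383.6 120. ] [ -5.8 300.4]
```

```bash
python3 -m handwheel '[{"linear":[2.56,-2.54,0.4],"delta_rot":[0,0,0]},{"linear":[2.56,-2.54,0.4],"delta_rot":[0,0,0]},{"linear":[2.56,-2.54,0.4],"delta_rot":[0,0,0]},{"linear":[2.56,-2.54,0.4],"delta_rot":[0,0,0]},{"linear":[2.56,-2.54,0.4],"delta_rot":[0,0,0]},{"linear":[2.56,-2.54,0.4],"delta_rot":[0,0,0]},{"linear":[2.56,-2.54,0.4],"delta_rot":[0,0,0]},{"linear":[2.56,-2.54,0.4],"delta_rot":[0,0,0]},{"linear":[2.56,-2.54,0.4],"delta_rot":[0,0,0]},{"linear":[2.56,-2.54,0.4],"delta_rot":[0,0,0]},{"linear":[2.56,-2.54,0.4],"delta_rot":[0,0,0]},{"linear":[2.56,-2.54,0.4],"delta_rot":[0,0,0]},{"linear":[2.56,-2.54,0.4],"delta_rot":[0,0,0]},{"linear":[2.56,-2.54,0.4],"delta_rot":[0,0,0]},{"linear":[2.56,-2.54,0.4],"delta_rot":[0,0,0]},{"linear":[2.56,-2.54,0.4],"delta_rot":[0,0,0]},{"linear":[2.56,-2.54,0.4],"delta_rot":[0,0,0]},{"linear":[2.56,-2.54,0.4],"delta_rot":[0,0,0]},{"linear":[2.56,-2.54,0.4],"delta_rot":[0,0,0]},{"linear":[2.56,-2.54,0.4],"delta_rot":[0,0,0]}]' 4
python3 -m handwheel '[{"linear":[0,0,0],"delta_rot":[0,0,-0.113]},{"linear":[0,0,0],"delta_rot":[0,0,-0.113]},{"linear":[0,0,0],"delta_rot":[0,0,-0.113]},{"linear":[0,0,0],"delta_rot":[0,0,-0.113]},{"linear":[0,0,0],"delta_rot":[0,0,-0.113]},{"linear":[0,0,0],"delta_rot":[0,0,-0.113]},{"linear":[0,0,0],"delta_rot":[0,0,-0.113]},{"linear":[0,0,0],"delta_rot":[0,0,-0.113]},{"linear":[0,0,0],"delta_rot":[0,0,-0.113]},{"linear":[0,0,0],"delta_rot":[0,0,-0.113]},{"linear":[0,0,0],"delta_rot":[0,0,0]}]'
python3 -c "
from h import *
o=manip.get_obs();print(o['joints'].round(1),o['tcp_rot'].round(3))"
```

```text
time: 1.77
tcp_pos: [518.1, 89.2, 169.3]
tcp_rot: [[0.924, 0.382, -0.001], [0.382, -0.924, -0.0], [-0.001, 0.0, -1.0]]
force: [0.5, -0.6, -0.2]
gripper_width: 39.9
finger_force: 0.0
time: 2.68
tcp_pos: [517.6, 87.1, 169.4]
tcp_rot: [[0.046, 0.999, -0.001], [0.999, -0.046, 0.0], [0.0, -0.001, -1.0]]
force: [-0.4, 0.5, -0.0]
gripper_width: 39.9
finger_force: 0.0
[ -2.8  39.8 -19.3 111.1  22.9  32.9 -40. ] [[ 0.046  0.999 -0.001]
 [ 0.999 -0.046  0.   ]
 [ 0.    -0.001 -1.   ]]
```

```bash
python3 -m handwheel '[{"linear":[0,0,2.5],"delta_rot":[0,0,0]},{"linear":[0,0,2.5],"delta_rot":[0,0,0]},{"linear":[0,0,2.5],"delta_rot":[0,0,0]},{"linear":[0,0,1.5],"delta_rot":[0,0,0]},{"linear":[0,0,1.2],"delta_rot":[0,0,0]},{"linear":[0,0,0],"delta_rot":[0,0,0]},{"linear":[0,0,0],"delta_rot":[0,0,0]}]'
python3 -m handwheel '[{"linear":[0,0,0],"delta_rot":[0,0,0]},{"linear":[0,0,0],"delta_rot":[0,0,0]},{"linear":[0,0,0],"delta_rot":[0,0,0]},{"linear":[0,0,0],"delta_rot":[0,0,0]},{"linear":[0,0,0],"delta_rot":[0,0,0]},{"linear":[0,0,0],"delta_rot":[0,0,0]}]' 0
```

```text
time: 3.27
tcp_pos: [517.5, 87.3, 67.3]
tcp_rot: [[0.051, 0.999, -0.001], [0.999, -0.051, -0.001], [-0.001, -0.001, -1.0]]
force: [-0.6, 0.1, 0.4]
gripper_width: 40.0
finger_force: 0.0
time: 3.77
tcp_pos: [518.2, 87.4, 68.2]
tcp_rot: [[0.049, 0.999, 0.001], [0.999, -0.049, 0.0], [0.0, 0.001, -1.0]]
force: [-1.2, -0.4, 3.4]
gripper_width: 9.7
finger_force: 30.0
```

```bash
python3 -m handwheel '[{"linear":[0,-0.4,0],"delta_rot":[0,0,0]},{"linear":[0,-0.8,0],"delta_rot":[0,0,0]},{"linear":[0,-0.9,0],"delta_rot":[0,0,0]},{"linear":[0,-0.9,0],"delta_rot":[0,0,0]},{"linear":[0,-0.9,0],"delta_rot":[0,0,0]},{"linear":[0,-0.9,0],"delta_rot":[0,0,0]},{"linear":[0,-0.9,0],"delta_rot":[0,0,0]},{"linear":[0,-0.9,0],"delta_rot":[0,0,0]},{"linear":[0,-0.8,0],"delta_rot":[0,0,0]},{"linear":[0,-0.6,0],"delta_rot":[0,0,0]},{"linear":[0,-0.4,0],"delta_rot":[0,0,0]},{"linear":[0,-0.2,0],"delta_rot":[0,0,0]},{"linear":[0,0,0],"delta_rot":[0,0,0]}]'
python3 -m handwheel '[{"linear":[0,-0.2,0],"delta_rot":[0,0,0]},{"linear":[0,-0.2,0],"delta_rot":[0,0,0]},{"linear":[0,-0.2,0],"delta_rot":[0,0,0]},{"linear":[0,0,0],"delta_rot":[0,0,0]}]'
```

```text
time: 4.85
tcp_pos: [430.8, 91.5, 68.1]
tcp_rot: [[0.049, 0.999, -0.001], [0.999, -0.049, -0.0], [-0.001, -0.001, -1.0]]
force: [-0.2, 0.4, 7.5]
gripper_width: 9.7
finger_force: 30.0
time: 5.18
tcp_pos: [425.2, 91.8, 68.2]
tcp_rot: [[0.049, 0.999, 0.0], [0.999, -0.049, -0.0], [-0.0, 0.0, -1.0]]
force: [0.4, 0.1, 6.6]
gripper_width: 9.9
finger_force: 30.0
```

```bash
python3 -m handwheel '[{"linear":[0,-0.15,0],"delta_rot":[0,0,0]},{"linear":[0,-0.15,0],"delta_rot":[0,0,0]},{"linear":[0,0,0],"delta_rot":[0,0,0]}]'
python3 -m handwheel '[{"linear":[0,-0.15,0],"delta_rot":[0,0,0]},{"linear":[0,-0.15,0],"delta_rot":[0,0,0]},{"linear":[0,0,0],"delta_rot":[0,0,0]}]'
```

```text
time: 5.43
tcp_pos: [423.2, 92.0, 68.2]
tcp_rot: [[0.049, 0.999, 0.001], [0.999, -0.049, 0.0], [0.0, 0.001, -1.0]]
force: [2.5, -0.6, 7.5]
gripper_width: 9.6
finger_force: 30.0
time: 5.68
tcp_pos: [423.1, 92.0, 68.2]
tcp_rot: [[0.051, 0.999, 0.006], [0.999, -0.051, 0.001], [0.001, 0.006, -1.0]]
force: [8.0, -3.1, 2.3]
gripper_width: 9.9
finger_force: 30.0
```

```bash
python3 -m handwheel '[{"linear":[0,0.1,0],"delta_rot":[0,0,0]},{"linear":[0,0.1,0],"delta_rot":[0,0,0]},{"linear":[0,0,0],"delta_rot":[0,0,0]},{"linear":[0,0,0],"delta_rot":[0,0,0]},{"linear":[0,0,0],"delta_rot":[0,0,0]},{"linear":[0,0,-1],"delta_rot":[0,0,0]},{"linear":[0,0,-2],"delta_rot":[0,0,0]},{"linear":[0,0,-2.5],"delta_rot":[0,0,0]},{"linear":[0,0,-2.5],"delta_rot":[0,0,0]},{"linear":[0,0,-2],"delta_rot":[0,0,0]},{"linear":[0,0,0],"delta_rot":[0,0,0]}]' 4
python3 -m handwheel '[{"linear":[0,0,0],"delta_rot":[0,0,-0.1122]},{"linear":[0,0,0],"delta_rot":[0,0,-0.1122]},{"linear":[0,0,0],"delta_rot":[0,0,-0.1122]},{"linear":[0,0,0],"delta_rot":[0,0,-0.1122]},{"linear":[0,0,0],"delta_rot":[0,0,-0.1122]},{"linear":[0,0,0],"delta_rot":[0,0,-0.1122]},{"linear":[0,0,0],"delta_rot":[0,0,-0.1122]},{"linear":[0,0,0],"delta_rot":[0,0,-0.1122]},{"linear":[0,0,0],"delta_rot":[0,0,-0.1122]},{"linear":[0,0,0],"delta_rot":[0,0,-0.1122]},{"linear":[0,0,0],"delta_rot":[0,0,-0.1122]},{"linear":[0,0,0],"delta_rot":[0,0,-0.1122]},{"linear":[0,0,0],"delta_rot":[0,0,-0.1122]},{"linear":[0,0,0],"delta_rot":[0,0,-0.1122]},{"linear":[0,0,0],"delta_rot":[0,0,0]}]' 5
python3 - <<'E'
from h import *
cam('top')
p=np.load('top.npz')['p'][135:245,165:310]
cv2.imwrite('pics/t3.png',cv2.resize(p,None,fx=5.5,fy=5.5,interpolation=cv2.INTER_CUBIC))
print(manip.get_obs()['joints'])
E
```

```text
time: 6.6
tcp_pos: [423.1, 92.5, 170.4]
tcp_rot: [[0.049, 0.999, 0.005], [0.999, -0.049, 0.002], [0.002, 0.005, -1.0]]
force: [-0.2, 0.1, 0.6]
gripper_width: 39.7
finger_force: 0.0
time: 7.85
tcp_pos: [421.1, 91.9, 166.6]
tcp_rot: [[-0.999, 0.046, -0.002], [0.046, 0.999, 0.0], [0.003, 0.0, -1.0]]
force: [-0.3, 0.9, 0.0]
gripper_width: 50.2
finger_force: 0.0
[  8.94159441  40.15383992 -43.96145111 125.64020154  51.69652479
  34.67289211  13.41645145]
```

View pics/t3.png

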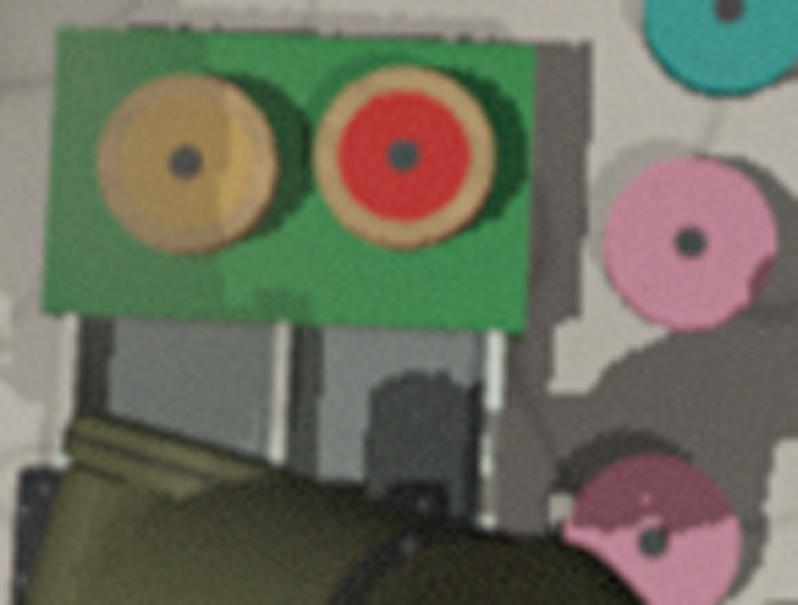

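```bash
python3 -m handwheel '[{"linear":[-2.5,0.5,0],"delta_rot":[0,0,0]},{"linear":[-3.5,0.7,0],"delta_rot":[0,0,0]},{"linear":[-3.5,0.7,0],"delta_rot":[0,0,0]},{"linear":[-3.5,0.7,0],"delta_rot":[0,0,0]},{"linear":[-3.5,0.7,0],"delta_rot":[0,0,0]},{"linear":[-3.5,0.7,0],"delta_rot":[0,0,0]},{"linear":[-3.3,0.7,0],"delta_rot":[0,0,0]},{"linear":[-2,0.4,0],"delta_rot":[0,0,0]},{"linear":[0,0,0],"delta_rot":[0,0,0]}]'
python3 -m handwheel '[{"linear":[0,0,2],"delta_rot":[0,0,0]},{"linear":[0,0,2],"delta_rot":[0,0,0]},{"linear":[0,0,1.5],"delta_rot":[0,0,0]},{"linear":[0,0,0],"delta_rot":[0,0,0]}]'
```

```text
time: 8.65
tcp_pos: [680.5, 131.2, 166.2]
tcp_rot: [[-0.999, 0.055, 0.002], [0.055, 0.999, 0.001], [-0.002, 0.001, -1.0]]
force: [-0.5, 0.0, -0.1]
gripper_width: 50.2
finger_force: 0.0
time: 8.98
tcp_pos: [674.2, 129.4, 108.5]
tcp_rot: [[-0.999, 0.049, -0.007], [0.049, 0.999, -0.003], [0.007, -0.004, -1.0]]
force: [-0.5, -0.4, -0.1]
gripper_width: 50.0
finger_force: 0.0
```

```bash
python3 -m handwheel '[{"linear":[-0.2,0,1.5],"delta_rot":[0,0,0]},{"linear":[0,0,1.5],"delta_rot":[0,0,0]},{"linear":[0,0,1.1],"delta_rot":[0,0,0]},{"linear":[0,0,0],"delta_rot":[0,0,0]},{"linear":[0,0,0],"delta_rot":[0,0,0]}]'
```

```text
time: 9.4
tcp_pos: [678.7, 130.3, 70.9]
tcp_rot: [[-0.999, 0.049, -0.001], [0.049, 0.999, -0.0], [0.001, -0.001, -1.0]]
force: [0.2, 0.1, -0.1]
gripper_width: 49.9
finger_force: 0.0
```

```bash
python3 -m handwheel '[{"linear":[0.4,0.05,0.3],"delta_rot":[0,0,0]},{"linear":[0.6,0.05,0.1],"delta_rot":[0,0,0]},{"linear":[0.6,0,0],"delta_rot":[0,0,0]},{"linear":[0.7,0.0,0],"delta_rot":[0,0,0]},{"linear":[0.7,0.05,0],"delta_rot":[0,0,0]},{"linear":[0.7,0.05,0],"delta_rot":[0,0,0]},{"linear":[0.7,0.05,0],"delta_rot":[0,0,0]},{"linear":[0.7,0.05,0],"delta_rot":[0,0,0]},{"linear":[0.7,0.05,0],"delta_rot":[0,0,0]},{"linear":[0.7,0.05,0],"delta_rot":[0,0,0]},{"linear":[0.7,0.05,0],"delta_rot":[0,0,0]},{"linear":[0.6,0,0],"delta_rot":[0,0,0]},{"linear":[0.4,0,0],"delta_rot":[0,0,0]},{"linear":[0.2,0,0],"delta_rot":[0,0,0]},{"linear":[0,0,0],"delta_rot":[0,0,0]}]'
```

```text
time: 10.65
tcp_pos: [594.9, 139.2, 67.7]
tcp_rot: [[-0.999, 0.048, -0.001], [0.048, 0.999, -0.0], [0.001, -0.0, -1.0]]
force: [0.3, 0.1, -0.4]
gripper_width: 50.0
finger_force: 0.0
```

```bash
python3 -m handwheel '[{"linear":[0.3,0,0],"delta_rot":[0,0,0]},{"linear":[0.4,0,0],"delta_rot":[0,0,0]},{"linear":[0.4,0,0],"delta_rot":[0,0,0]},{"linear":[0.4,0,0],"delta_rot":[0,0,0]},{"linear":[0.4,0,0],"delta_rot":[0,0,0]},{"linear":[0.4,0,0],"delta_rot":[0,0,0]},{"linear":[0.4,0,0],"delta_rot":[0,0,0]},{"linear":[0.4,0,0],"delta_rot":[0,0,0]},{"linear":[0.4,0,0],"delta_rot":[0,0,0]},{"linear":[0.4,0,0],"delta_rot":[0,0,0]},{"linear":[0.4,0,0],"delta_rot":[0,0,0]},{"linear":[0,0,0],"delta_rot":[0,0,0]}]'
python3 - <<'E'
from h import *
p=cam('scene')["pixels"][170:300,190:370]
cv2.imwrite('pics/s4.png',cv2.resize(p,None,fx=4.4,fy=4.4,interpolation=cv2.INTER_CUBIC))
E
```

```text
time: 11.65
tcp_pos: [551.5, 141.3, 67.7]
tcp_rot: [[-0.999, 0.048, -0.001], [0.048, 0.999, -0.0], [0.001, -0.0, -1.0]]
force: [-0.1, -0.4, -0.3]
gripper_width: 50.1
finger_force: 0.0
```

View pics/s4.png

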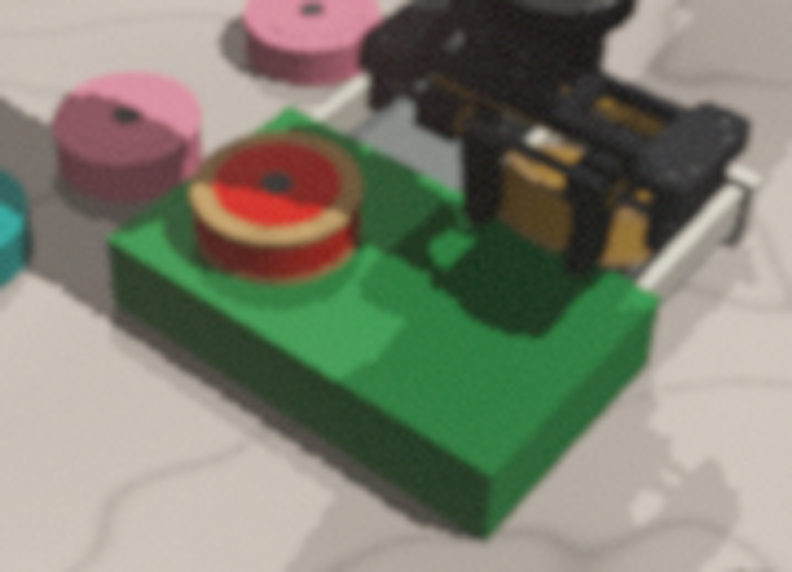

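The picture shows the gold reel tipped over the front edge, still between the fingers near (570,210); the red one is undisturbed at (275,185). I keep pushing.

```bash
python3 -m handwheel '[{"linear":[0.3,0,0],"delta_rot":[0,0,0]},{"linear":[0.3,0,0],"delta_rot":[0,0,0]},{"linear":[0.3,0,0],"delta_rot":[0,0,0]},{"linear":[0.3,0,0],"delta_rot":[0,0,0]},{"linear":[0.3,0,0],"delta_rot":[0,0,0]},{"linear":[0.3,0,0],"delta_rot":[0,0,0]},{"linear":[0.2,0,0],"delta_rot":[0,0,0]},{"linear":[0,0,0],"delta_rot":[0,0,0]}]'
python3 - <<'E'
from h import *
p=cam('scene')["pixels"][170:300,190:370]
cv2.imwrite('pics/s5.png',cv2.resize(p,None,fx=4.4,fy=4.4,interpolation=cv2.INTER_CUBIC))
E
```

```text
time: 12.37
tcp_pos: [531.8, 142.3, 67.7]
tcp_rot: [[-0.999, 0.048, -0.001], [0.048, 0.999, -0.0], [0.001, -0.0, -1.0]]
force: [-0.1, 0.4, -0.4]
gripper_width: 50.0
finger_force: 0.0
```

View pics/s5.png

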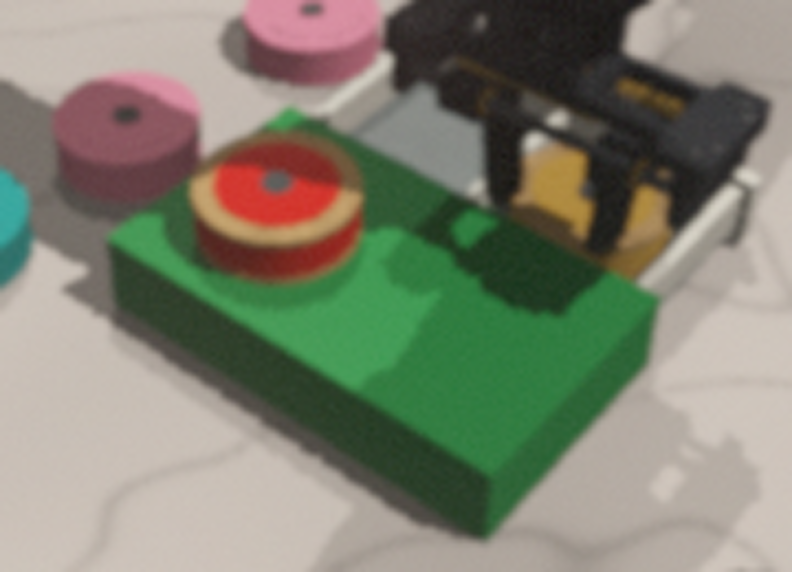

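Gold lies in its pocket, apparently flat (580,190). Now to behind the red reel.

```bash
python3 -m handwheel '[{"linear":[0,0,-1.5],"delta_rot":[0,0,0]},{"linear":[0,0,-2],"delta_rot":[0,0,0]},{"linear":[0,0,-2],"delta_rot":[0,0,0]},{"linear":[0,0,-1.5],"delta_rot":[0,0,0]},{"linear":[-1.5,-1.1,0],"delta_rot":[0,0,0]},{"linear":[-2.6,-2.0,0],"delta_rot":[0,0,0]},{"linear":[-2.6,-2.0,0],"delta_rot":[0,0,0]},{"linear":[-2.6,-2.0,0],"delta_rot":[0,0,0]},{"linear":[-2.6,-2.0,0],"delta_rot":[0,0,0]},{"linear":[-2.2,-1.6,0],"delta_rot":[0,0,0]},{"linear":[-1.0,-0.7,0],"delta_rot":[0,0,0]},{"linear":[0,0,0],"delta_rot":[0,0,0]},{"linear":[0,0,0],"delta_rot":[0,0,0]},{"linear":[0,0,0],"delta_rot":[0,0,0]}]'
python3 - <<'E'
from h import *
p=cam('top')['pixels'][135:245,165:310]
cv2.imwrite('pics/t6.png',cv2.resize(p,None,fx=5.5,fy=5.5,interpolation=cv2.INTER_CUBIC))
E
```

```text
time: 13.58
tcp_pos: [676.6, 22.6, 137.7]
tcp_rot: [[-0.999, 0.047, -0.001], [0.047, 0.999, 0.001], [0.001, 0.001, -1.0]]
force: [0.1, 0.8, -0.2]
gripper_width: 50.0
finger_force: 0.0
```

View pics/t6.png

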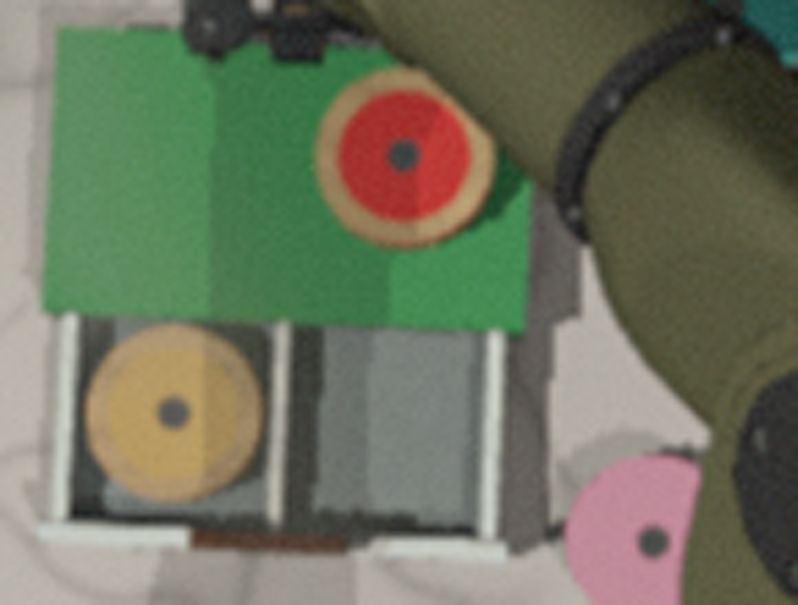

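```bash
python3 -m handwheel '[{"linear":[0,-0.1,1.5],"delta_rot":[0,0,0]},{"linear":[0,0,2],"delta_rot":[0,0,0]},{"linear":[0,0,2],"delta_rot":[0,0,0]},{"linear":[0,0,1.0],"delta_rot":[0,0,0]},{"linear":[0,0,0.5],"delta_rot":[0,0,0]},{"linear":[0,0,0],"delta_rot":[0,0,0]},{"linear":[0,0,0],"delta_rot":[0,0,0]}]'
python3 -m handwheel '[{"linear":[0.4,0,0],"delta_rot":[0,0,0]},{"linear":[0.6,0,0],"delta_rot":[0,0,0]},{"linear":[0.6,0,0],"delta_rot":[0,0,0]},{"linear":[0.7,0.0,0],"delta_rot":[0,0,0]},{"linear":[0.7,0.05,0],"delta_rot":[0,0,0]},{"linear":[0.7,0.05,0],"delta_rot":[0,0,0]},{"linear":[0.7,0.05,0],"delta_rot":[0,0,0]},{"linear":[0.7,0.05,0],"delta_rot":[0,0,0]},{"linear":[0.7,0.05,0],"delta_rot":[0,0,0]},{"linear":[0.7,0.05,0],"delta_rot":[0,0,0]},{"linear":[0.7,0.05,0],"delta_rot":[0,0,0]},{"linear":[0.6,0,0],"delta_rot":[0,0,0]},{"linear":[0.5,0,0],"delta_rot":[0,0,0]},{"linear":[0.4,0,0],"delta_rot":[0,0,0]},{"linear":[0,0,0],"delta_rot":[0,0,0]}]'
```

```text
time: 14.22
tcp_pos: [677.9, 20.5, 68.1]
tcp_rot: [[-0.999, 0.048, 0.0], [0.048, 0.999, 0.0], [-0.0, 0.0, -1.0]]
force: [-0.2, -0.4, -0.8]
gripper_width: 50.0
finger_force: 0.0
time: 15.47
tcp_pos: [589.9, 27.7, 67.6]
tcp_rot: [[-0.999, 0.048, -0.001], [0.048, 0.999, -0.0], [0.001, -0.001, -1.0]]
force: [0.4, -0.1, 0.2]
gripper_width: 49.8
finger_force: 0.0
```

```bash
python3 -m handwheel '[{"linear":[0.35,0.05,0],"delta_rot":[0,0,0]},{"linear":[0.4,0.05,0],"delta_rot":[0,0,0]},{"linear":[0.4,0.05,0],"delta_rot":[0,0,0]},{"linear":[0.4,0,0],"delta_rot":[0,0,0]},{"linear":[0.4,0,0],"delta_rot":[0,0,0]},{"linear":[0.4,0,0],"delta_rot":[0,0,0]},{"linear":[0.4,0,0],"delta_rot":[0,0,0]},{"linear":[0.4,0,0],"delta_rot":[0,0,0]},{"linear":[0.4,0,0],"delta_rot":[0,0,0]},{"linear":[0.4,0,0],"delta_rot":[0,0,0]},{"linear":[0.4,0,0],"delta_rot":[0,0,0]},{"linear":[0.3,0,0],"delta_rot":[0,0,0]},{"linear":[0.3,0,0],"delta_rot":[0,0,0]},{"linear":[0.3,0,0],"delta_rot":[0,0,0]},{"linear":[0.3,0,0],"delta_rot":[0,0,0]},{"linear":[0.3,0,0],"delta_rot":[0,0,0]},{"linear":[0.3,0,0],"delta_rot":[0,0,0]},{"linear":[0.2,0,0],"delta_rot":[0,0,0]},{"linear":[0,0,0],"delta_rot":[0,0,0]}]'
python3 -m handwheel '[{"linear":[0,0,-1.5],"delta_rot":[0,0,0]},{"linear":[0,0,-2.5],"delta_rot":[0,0,0]},{"linear":[0,0,-3],"delta_rot":[0,0,0]},{"linear":[-3,0,-3],"delta_rot":[0,0,0]},{"linear":[-3,0,0],"delta_rot":[0,0,0]},{"linear":[-3,0,0],"delta_rot":[0,0,0]},{"linear":[-3,0,0],"delta_rot":[0,0,0]},{"linear":[-3,0,0],"delta_rot":[0,0,0]},{"linear":[-2,0,0],"delta_rot":[0,0,0]},{"linear":[0,0,0],"delta_rot":[0,0,0]},{"linear":[0,0,0],"delta_rot":[0,0,0]}]'
python3 - <<'E'
from h import *
a=cam('top')['pixels'][135:245,165:310]
b=cam('scene')["pixels"][130:300,190:450]
cv2.imwrite('pics/t7.png',np.vstack([cv2.resize(a,(435,330),interpolation=cv2.INTER_CUBIC),cv2.resize(b,(435,270),interpolation=cv2.INTER_CUBIC)]))
E
```

```text
time: 17.05
tcp_pos: [527.0, 32.3, 67.7]
tcp_rot: [[-0.999, 0.048, -0.001], [0.048, 0.999, -0.0], [0.001, -0.0, -1.0]]
force: [0.4, -0.3, -0.3]
gripper_width: 50.2
finger_force: 0.0
time: 17.97
tcp_pos: [696.8, 24.2, 166.5]
tcp_rot: [[-0.999, 0.05, -0.001], [0.05, 0.999, 0.0], [0.001, 0.0, -1.0]]
force: [-0.9, 0.6, -0.7]
gripper_width: 50.1
finger_force: 0.0
```

View pics/t7.png

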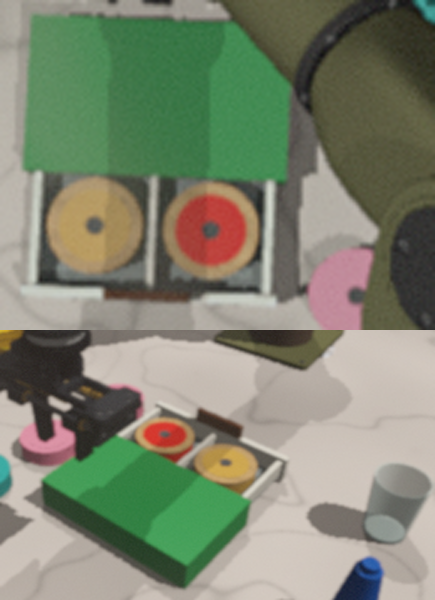

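Both reels lie flat in their own pockets (top view, gold (95,225), red (210,230)), and the bystanders haven't moved. I'll tug the tab lightly from behind to confirm the tray is at its stop.

```bash
python3 -m handwheel '[{"linear":[2,0.4,0],"delta_rot":[0,0,0]},{"linear":[3,0.7,0],"delta_rot":[0,0,0]},{"linear":[3.3,0.7,0],"delta_rot":[0,0,0]},{"linear":[3.3,0.7,0],"delta_rot":[0,0,0]},{"linear":[3.3,0.8,0],"delta_rot":[0,0,0]},{"linear":[3.3,0.8,0],"delta_rot":[0,0,0]},{"linear":[3,0.7,0],"delta_rot":[0,0,0]},{"linear":[2.2,0.5,0],"delta_rot":[0,0,0]},{"linear":[1.2,0.2,0],"delta_rot":[0,0,0]},{"linear":[0,0,0],"delta_rot":[0,0,0]},{"linear":[0,0,0],"delta_rot":[0,0,0]},{"linear":[0,0,2.5],"delta_rot":[0,0,0]},{"linear":[0,0,2.5],"delta_rot":[0,0,0]},{"linear":[0,0,2.5],"delta_rot":[0,0,0]},{"linear":[0,0,2],"delta_rot":[0,0,0]},{"linear":[0,0,0.2],"delta_rot":[0,0,0]},{"linear":[0,0,0],"delta_rot":[0,0,0]},{"linear":[0,0,0],"delta_rot":[0,0,0]}]' 2
```

```text
time: 19.57
tcp_pos: [454.8, 91.1, 70.7]
tcp_rot: [[-0.999, 0.05, 0.001], [0.05, 0.999, 0.0], [-0.001, 0.0, -1.0]]
force: [-0.5, 0.3, -0.2]
gripper_width: 20.0
finger_force: 0.0
```

```bash
python3 -m handwheel '[{"linear":[0.5,0,0],"delta_rot":[0,0,0]},{"linear":[0.5,0,0],"delta_rot":[0,0,0]},{"linear":[0.4,0,0],"delta_rot":[0,0,0]},{"linear":[0.2,0,0],"delta_rot":[0,0,0]},{"linear":[0.15,0,0],"delta_rot":[0,0,0]},{"linear":[0.15,0,0],"delta_rot":[0,0,0]},{"linear":[0,0,0],"delta_rot":[0,0,0]},{"linear":[0,0,0],"delta_rot":[0,0,0]}]'
```

```text
time: 20.23
tcp_pos: [438.6, 91.9, 71.2]
tcp_rot: [[-0.999, 0.05, 0.007], [0.05, 0.999, -0.0], [-0.007, 0.0, -1.0]]
force: [5.8, -1.2, 4.1]
gripper_width: 19.8
finger_force: 3.2
```

At the stop, with 6 N of resistance. I'll back off, lift clear and check once more.

```bash
python3 -m handwheel '[{"linear":[-0.5,0,0],"delta_rot":[0,0,0]},{"linear":[-0.7,0,0],"delta_rot":[0,0,0]},{"linear":[0,0,0],"delta_rot":[0,0,0]},{"linear":[0,0,-2],"delta_rot":[0,0,0]},{"linear":[0,0,-3],"delta_rot":[0,0,0]},{"linear":[0,0,-3],"delta_rot":[0,0,0]},{"linear":[-3,0,-3],"delta_rot":[0,0,0]},{"linear":[-3.5,0,0],"delta_rot":[0,0,0]},{"linear":[-3.5,0,0],"delta_rot":[0,0,0]},{"linear":[-3.5,0,0],"delta_rot":[0,0,0]},{"linear":[-3.5,0,0],"delta_rot":[0,0,0]},{"linear":[-3,0,0],"delta_rot":[0,0,0]},{"linear":[-2,0,0],"delta_rot":[0,0,0]},{"linear":[0,0,0],"delta_rot":[0,0,0]},{"linear":[0,0,0],"delta_rot":[0,0,0]}]'
python3 - <<'E'
from h import *
a=cam('top')['pixels'][70:290,60:450]
cv2.imwrite('pics/t8.png',cv2.resize(a,(780,440),interpolation=cv2.INTER_CUBIC))
E
```

```text
time: 21.48
tcp_pos: [665.8, 80.6, 178.9]
tcp_rot: [[-0.999, 0.05, -0.001], [0.05, 0.999, -0.0], [0.001, -0.0, -1.0]]
force: [-0.7, -0.4, -0.2]
gripper_width: 20.2
finger_force: 0.0
```

View pics/t8.png

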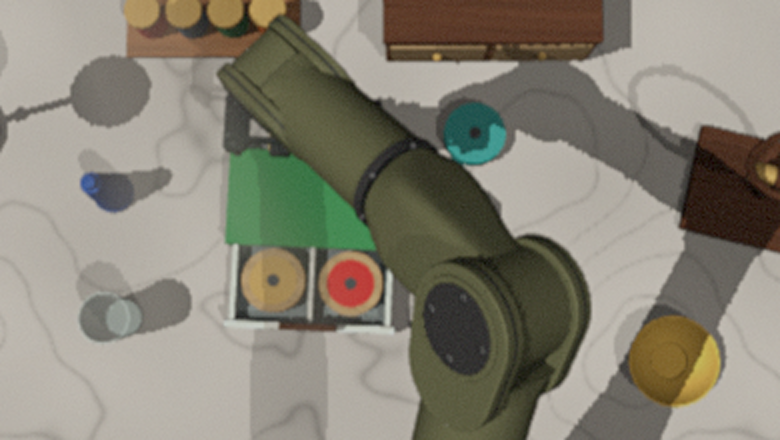

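The tray is fully out, with gold at (272,280) and red at (350,283) flat in their pockets. The tumbler, cone and dish haven't moved, and the arm is clear.

```bash
python3 -c "
from bench import manip
print(manip.job_done())"
```

```text
the job is handed in; nothing more can be done
None
```

The job is handed in at about 21.5 s: the tray is fully out at its stop, the gold reel lies flat in the left pocket and the red in the right, and the tumbler, dish and cone were not moved.

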